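Open the capped tee fitting

ROBOT

A 6-joint arm with a two-finger parallel gripper is mounted at the origin on the work surface. World frame = base frame: x ahead of the robot, y to its left, z up, the work surface at z = 0. Lengths are in m, angles in degrees, forces in N, time in s.
With the tool pointing down it reaches from about 0.35 to 0.875 m from the base axis. Payload 4.2 kg.
Tool frame: the origin (TCP) lies midway between the tips of the shut fingers; the grasp point (between the pads) lies 19 mm behind it; z points along the fingers, y is the line along which they close (so a half turn about z gives the same grasp; the last joint's range is limited). The gripper opens to 87 mm and grips with 3 to 60 N. Pads are 19 mm wide; open, the fingers measure 117 mm over their backs; the gripper's body (75 mm by 190 mm) begins 51 mm behind the grasp point.
Start: joints at [-58.637, 22.042, 0.453, 0, -68.411, -14.817], TCP at [0.178, -0.599, 0.197] pointing down, gripper open.
Joint ranges: [-179.83, 179.83], [-69.29, 118.12], [-61.27, 80.66], [-181.25, 117.63], [-171.15, -9.14], [-177.46, 177.46]. Speed limits (degrees/s): [159.86, 159.86, 180, 180, 180, 180].

INTERFACE

Orientations are given as [roll, pitch, yaw] about the fixed x, y, z axes, in that order (R = Rz(yaw) Ry(pitch) Rx(roll)).
In Python, from workcell import env gives the robot as it stands. The module is installed in compiled form; this text tells all that it offers. Calls block until the motion is done:
- env.goto(position, orientation): joint-space move of the TCP to a pose.
- env.move_straight(position, rotation=None, rate=0.15, force_limit=None): straight line of the TCP; rotation=None keeps the orientation; rate is the mean speed in m/s. With force_limit (N) it stops when the force on the tool has changed by that much, and returns True; else False.
- env.set_joints(angles): joint-space move.
- env.gripper_to(opening, grasp_force=None): opening from 0.0 (shut) to 1.0 (fully open); grasp_force is the grip in N (None keeps the last); returns when the fingers have stopped.
- env.dwell(seconds).
- env.inverse_kinematics(position, orientation): joint angles nearest the present ones, or None.
- env.read_state(): the state.
- env.grab_frame(name): name is "scene" or "top" or "wrist"; returns a dict with "image" (480x640x3 uint8, blue, green, red), "fx", "fy", "cx", "cy" (pixels), "D" ([k1, k2, p1, p2, k3] as OpenCV has them; the pictures are not rectified), "position" and "orientation" of the camera in the world. Camera axes: x right, y up, looking along -z (the intrinsics and any distortion apply to the point x, -y, -z); pixel columns grow to the right and rows downward; lengths in m; the calibration is good to about 2 mm. A picture is of the moment at which its call begins. There is no depth.
A pose or a line that the arm cannot do raises env.Unreachable and nothing moves.
- env.close_job(): hands the job in; it is judged then, once.
Trained networks look in a picture, given as the dict that the camera call returned (one of the last four; its "shot" number tells which), for a name from the list of things; names that differ only in an ending like _2 or _b are one class to them, and where a whole thing is asked for, a point or a joint stands for the part that bears it (a point fixed in the world has none). Each returns a list of dicts, best first, with "score" (0 to 1); they miss things now and then, are a little off and sometimes report something else, mostly with a low value. They report only what shows in the picture. A call takes as long as a camera call. They do not tell look-alikes from the thing itself.
- env.search_frame(picture, thing): "xyz" ([x, y, z] in m, in world coordinates, good to about 4 mm: the middle of the surface that is visible of it).
- env.trace(picture, thing): "mask" (480x640 bool, what is visible of it).
The state is a dict: "clock": time; "joint_positions": joint angles; "qvel": joint speeds; "joint_torque": joint torques, N m; "position": TCP position; "tool_rot": TCP orientation; "force": force on the tool from outside, world axes, zero at the start; "wrist_torque": the same for the moment, N m; "opening": opening from 0.0 (shut) to 1.0 (fully open); "finger_force": force on a finger pad.
Only numpy, scipy, OpenCV 4.12 (cv2) and the standard library are available. Lean on these libraries where they do the work, as an engineer would, in place of code of your own. Each camera call takes 0.05 s, during which the arm holds its last target. There are 200 camera calls.

TASK

Two capped pipe fittings are bolted to the counter: open the tee, the one with the side branch. Its cap is already backed off to the last part-turn of the coarse thread: turn it anticlockwise (seen from above) until the thread lets go, lift it straight off without forcing it, and lower it, square head up, onto the floor of the small open bin before you let go. Leave the cap of the plain straight fitting in place.

Things in the scene. Friction and masses are not known exactly. Their poses are not given: they have to be found in the camera images.
- tee: fixed blue plastic tee on a round flange (84 mm); origin under the flange's centre, on the counter; z up the pipe, +x along the side branch (48 mm thick, reaching 64 mm out, 38 mm up). Stub rim 105 mm up. The cap must turn +0.7 to +1.2 rad about z (anticlockwise from above; differs each time) before it lifts: +1.4 always frees it. Stops block it at +1.7 to +2.1 and at -0.2 to -0.6 rad. It need not rise while turning.
- tee_cap: grey screw cap on the tee, 55 mm high, about 60 g: skirt 61 mm wide, 26 mm deep, open below; 5 mm disc; on it a square head 28 x 28 mm, 24 mm high, to grip. Origin: centre of the skirt's lower edge, 79 mm above the counter while on (disc top 110, head top 134). z up, x and y square to the head. Turns easily, 2 mm side play; held down by the thread until turned, then lift 30 mm to clear the stub.
- plain_cap: an identical grey cap, screwed on the bystander: a straight fitting just like the tee but with no side branch. Same origin, axes and sizes as the tee's cap. To be left alone.
- bin: small empty open blue basket, fixed: 170 mm (x) by 130 mm (y), 45 mm high, walls and floor 5 mm thick. Origin at the centre of its underside, on the counter; the inner floor is 5 mm above it.
There are look-alikes about, which are no part of the job. What is shaped like the tee_cap but green or yellow is not meant.

How it is judged:
By the outcome, as a careful person would: the job done as asked, in the order asked, and still so for the second after the job is handed in, with the robot touching nothing.
It also fails if it takes over 48 s, if anything falls off the work surface, if the arm or the gripper's body presses on something with over 40 N, if the wrist force passes 120 N, or if a joint passes its speed limit or range.

## Working session

There is one attempt and no reset: what is moved stays moved. The work goes in short steps, each a Python script; the robot and the scene stay as the last script left them, time stands still between calls to the robot, and variables do not carry over. Pictures are saved under pics/ and viewed, at most 10 in all, crops included, and the job is handed in when it is done.

```bash
mkdir -p pics; cat > h.py <<'E'
from workcell import env
import numpy as np, cv2
from scipy.spatial.transform import Rotation as R
def save(f,n): cv2.imwrite(f"pics/{n}.png",f["image"])
def Rc(f): 
    o=np.array(f["orientation"],float)
    return R.from_euler('xyz',o,degrees=True).as_matrix() if o.shape==(3,) else o
def K(f): return np.array([[f["fx"],0,f["cx"]],[0,f["fy"],f["cy"]],[0,0,1.]])
def ray(f,px):
    p=cv2.undistortPoints(np.array(px,float).reshape(-1,1,2),K(f),np.array(f["D"],float)).reshape(-1,2)
    d=np.c_[p[:,0],-p[:,1],-np.ones(len(p))]
    return np.array(f["position"]),d@Rc(f).T
def onz(f,px,z):
    c,d=ray(f,px); return c+d*((z-c[2])/d[:,2])[:,None]
def proj(f,P):
    q=(np.atleast_2d(P)-np.array(f["position"]))@Rc(f)
    q=q*[1,-1,-1]
    return cv2.projectPoints(q,np.zeros(3),np.zeros(3),K(f),np.array(f["D"],float))[0].reshape(-1,2)
def tri(obs):
    A=np.zeros((3,3));b=np.zeros(3)
    for f,px in obs:
        c,d=ray(f,[px]);d=d[0]/np.linalg.norm(d[0]);M=np.eye(3)-np.outer(d,d);A+=M;b+=M@c
    return np.linalg.solve(A,b)
E
python3 - <<'E'
from h import *
fs={}
for n in("top","scene"):
    f=env.grab_frame(n);save(f,n);print(n,f["position"],f["orientation"])
    for t in("tee","tee_cap","plain_cap","bin"):
        for r in env.search_frame(f,t): 
            p=np.array(r["xyz"]);print(t,round(r["score"],2),p.round(3),proj(f,p).round())
print(env.read_state())
E
```

```text
top [0.29823835 0.00852933 0.94608248] [ 1.24693942e+01  9.55144142e-02 -9.80313966e+01]
tee 0.84 [ 0.501 -0.027  0.008] [[310. 240.]]
tee_cap 0.88 [ 0.503 -0.004  0.114] [[294. 225.]]
tee_cap 0.82 [ 0.358 -0.064  0.033] [[347. 324.]]
tee_cap 0.71 [0.542 0.199 0.007] [[168. 234.]]
tee_cap 0.64 [ 0.592 -0.126  0.032] [[362. 174.]]
tee_cap 0.58 [0.621 0.008 0.033] [[278. 168.]]
plain_cap 0.68 [ 0.479 -0.203  0.111] [[432. 223.]]
bin 0.78 [0.543 0.198 0.007] [[169. 234.]]
scene [0.92873126 0.32997883 0.76579108] [ 38.41904371   0.31339808 125.58047437]
tee 0.6 [ 0.53  -0.005  0.041] [[297. 266.]]
tee_cap 0.83 [0.639 0.016 0.03 ] [[268. 317.]]
tee_cap 0.82 [0.52 0.   0.11] [[301. 240.]]
tee_cap 0.7 [ 0.609 -0.12   0.03 ] [[222. 269.]]
tee_cap 0.63 [ 0.366 -0.057  0.031] [[325. 204.]]
plain_cap 0.58 [ 0.5   -0.197  0.115] [[224. 185.]]
bin 0.57 [0.54  0.192 0.007] [[385. 335.]]
{'clock': 0.5, 'joint_positions': array([-5.86355445e+01,  2.20436620e+01,  4.48804190e-01, -1.43541124e-03,
       -6.84109710e+01, -1.48167625e+01]), 'qvel': array([ 0.07490132, -0.04767767,  0.07943612, -0.02059283,  0.02299235,
       -0.15609682]), 'joint_torque': array([-7.89406549e-04, -3.90071654e+01,  1.87446946e+01,  4.22075808e+00,
        1.49862666e-02, -4.21292543e-05]), 'position': array([ 0.1780174 , -0.59905599,  0.19699929]), 'tool_rot': array([ 1.79994024e+02, -2.00315510e-04, -1.63452835e+02]), 'force': array([0.29013589, 0.41872678, 0.34971649]), 'wrist_torque': array([ 0.01872859, -0.00570444, -0.02328901]), 'finger_force': 0.0, 'opening': 1.0006486971975388}
```

View pics/top.png

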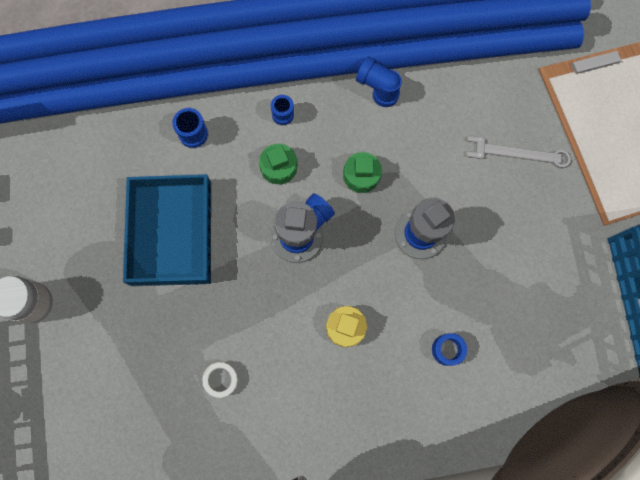

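View pics/scene.png

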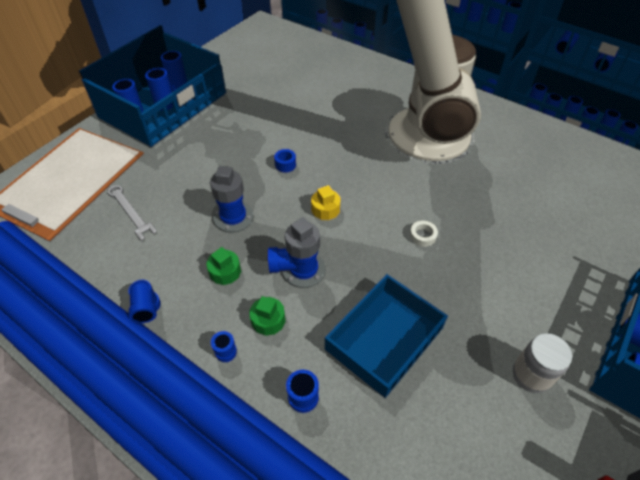

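Candidates in the top view: grey cap on the fitting with side branch (296,222), which matches the tee. The others are the grey cap on the straight fitting (434,218, bystander), green caps (278,162) and (362,172), a yellow cap (347,325). The scene view confirms the branch on the grey fitting at (300,250). Next, close wrist views from two places.

```bash
python3 - <<'E'
from h import *
import pickle
env.goto([0.46,-0.0,0.33],[180,0,-90]) if env.inverse_kinematics([0.46,-0.0,0.33],[180,0,-90]) is not None else print("unre")
out=[]
for i,p in enumerate([[0.46,0.0,0.33],[0.46,0.06,0.33]]):
    if i: env.move_straight(p)
    env.dwell(.3)
    f=env.grab_frame("wrist");save(f,f"w{i}");out.append(f)
    print(f["position"],f["orientation"],env.read_state()["joint_positions"].round(0),env.read_state()["clock"])
    for t in("tee_cap","bin"):
        for r in env.search_frame(f,t):print(t,round(r["score"],2),np.round(r["xyz"],3),proj(f,r["xyz"]).round())
pickle.dump(out,open("w.pkl","wb"))
a=[f["image"] for f in out];cv2.imwrite("pics/ww.png",cv2.resize(np.hstack(a),(800,300)))
E
```

```text
[ 0.45949781 -0.06993832  0.51816299] [-1.49036323e+01  4.54613456e-02  1.79975266e+02] [ 20.   1.  -7.   0. -81. -20.] 3.25
tee_cap 0.93 [ 0.361 -0.066  0.033] [[392. 149.]]
tee_cap 0.87 [ 0.504 -0.013  0.109] [[282. 195.]]
tee_cap 0.77 [0.624 0.    0.033] [[204. 197.]]
tee_cap 0.64 [ 0.594 -0.127  0.033] [[218. 103.]]
bin 0.91 [0.537 0.238 0.013] [[273. 339.]]
[ 0.45936677 -0.01023913  0.51832166] [-1.49084073e+01  6.31241736e-02  1.79956666e+02] [ 28.   2.  -7.   0. -81. -28.] 4.25
tee_cap 0.96 [ 0.506 -0.009  0.111] [[279. 147.]]
tee_cap 0.96 [0.625 0.005 0.031] [[201. 158.]]
tee_cap 0.79 [ 0.362 -0.06   0.033] [[393. 108.]]
tee_cap 0.67 [ 0.597 -0.12   0.03 ] [[215.  61.]]
bin 0.66 [0.539 0.17  0.009] [[269. 265.]]
```

View pics/ww.png

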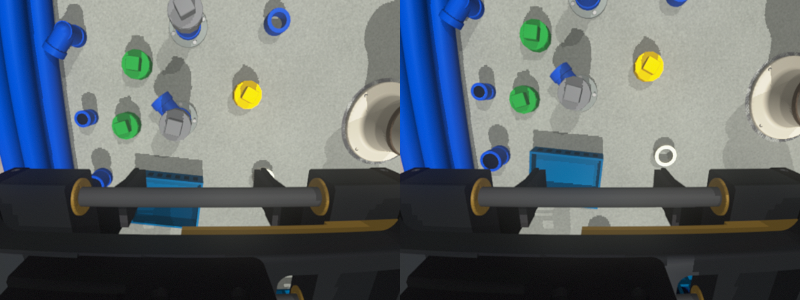

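Left/right wrist views: the grey capped fitting with a blue branch toward upper-left is at full-image (278,195) and (279,147). The bin is under the fingers, and the bystander is at the top. I'll take closer views for the head corners.

```bash
python3 - <<'E'
from h import *
import pickle
out=[]
for i,p in enumerate([[0.505,0.03,0.21],[0.505,0.075,0.21],]):
    env.move_straight(p,rate=.25)
    env.dwell(.3)
    f=env.grab_frame("wrist");save(f,f"v{i}");out.append(f)
    for r in env.search_frame(f,"tee_cap")[:3]:print(round(r["score"],2),np.round(r["xyz"],3),proj(f,r["xyz"]).round())
    for r in env.trace(f,"tee_cap")[:3]:
        m=r["mask"];ys,xs=np.nonzero(m);print("mask",round(r["score"],2),xs.min(),xs.max(),ys.min(),ys.max())
print(env.read_state()["clock"])
pickle.dump(out,open("w.pkl","wb"))
c=[]
for f in out:
    u,v=proj(f,[.506,-.01,.134])[0].astype(int);x0=max(u-50,0);y0=max(v-50,0);print("crop",x0,y0)
    c.append(cv2.resize(f["image"][y0:y0+100,x0:x0+100],(400,400),interpolation=cv2.INTER_CUBIC))
cv2.imwrite("pics/vv.png",np.hstack(c))
E
```

```text
0.89 [ 0.369 -0.065  0.033] [[454. 121.]]
0.8 [0.624 0.    0.031] [[209. 184.]]
0.71 [ 0.596 -0.125  0.029] [[229.  58.]]
mask 0.86 280 354 148 222
mask 0.79 196 262 21 91
mask 0.63 175 236 160 217
0.89 [ 0.51  -0.009  0.111] [[313. 128.]]
0.76 [ 0.364 -0.06   0.033] [[461.  81.]]
0.72 [ 0.594 -0.112  0.031] [[227.  24.]]
mask 0.86 277 355 91 170
mask 0.67 169 234 118 179
mask 0.58 192 259 0 48
6.2583
crop 268 135
crop 267 75
```

View pics/vv.png

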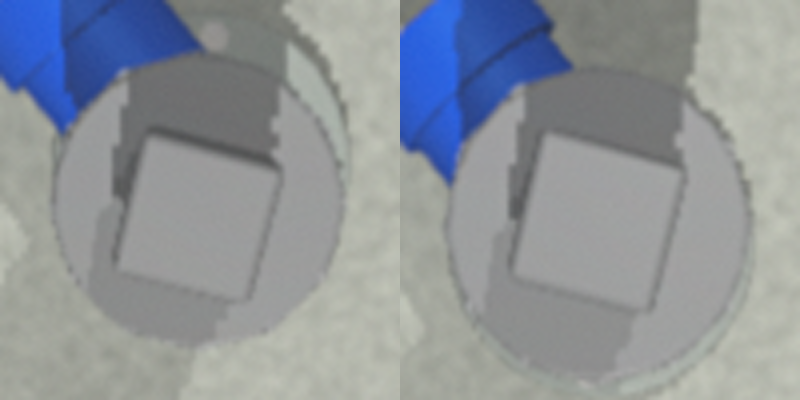

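The crop shows the grey cap with the blue branch behind it, upper left, so the choice is right. Head-top corners are at crop (149,137),(281,171),(247,300),(116,267) on the left and (144,132),(284,169),(251,310),(112,275) on the right.

```bash
python3 - <<'E'
from h import *
import pickle
o=pickle.load(open("w.pkl","rb"))
a=np.array([[149,137],[281,171],[247,300],[116,267]])/4+[268,135]-.4
b=np.array([[144,132],[284,169],[251,310],[112,275]])/4+[267,75]-.4
P=np.array([tri([(o[0],u),(o[1],v)]) for u,v in zip(a,b)]);print(P.round(4),P.mean(0))
for f,q in((o[0],a),(o[1],b)):
    w=onz(f,q,.134);d=w[1]-w[0];d2=w[2]-w[1];print(w.mean(0),np.linalg.norm(d),np.linalg.norm(d2),np.degrees(np.arctan2(d[1],d[0])),np.degrees(np.arctan2(d2[1],d2[0])))
f=env.grab_frame("top");
m=env.trace(f,"bin")
c=cv2.minAreaRect(np.argwhere(m[0]["mask"])[:,::-1].astype(np.float32));bp=cv2.boxPoints(c)
w=onz(f,bp,.045);print(m[0]["score"],w.round(3),w.mean(0),np.linalg.norm(w[0]-w[1]),np.linalg.norm(w[1]-w[2]))
f2=env.grab_frame("scene")
for g in(f,f2):
  for r in env.search_frame(g,"bin")[:2]:print(r)
E
```

```text
[[ 0.5165 -0.0223  0.1348]
 [ 0.4913 -0.016   0.1341]
 [ 0.4973  0.0092  0.1325]
 [ 0.5231  0.0028  0.1321]] [ 0.50704248 -0.00656893  0.13334305]
[ 0.50696957 -0.0067024   0.134     ] 0.02583570403958756 0.025670093951297483 165.76624214140733 75.85989323629288
[ 0.50708315 -0.00659184  0.134     ] 0.026236913640560088 0.025834379014985937 165.74310368430363 76.86640499802499
0.86 [[0.639 0.256 0.045]
 [0.618 0.117 0.045]
 [0.444 0.135 0.045]
 [0.463 0.269 0.045]] [0.54088381 0.19422425 0.045     ] 0.1407124746344845 0.1748156563898194
{'xyz': [0.5406, 0.211, 0.0058], 'score': 0.78}
{'xyz': [0.5386, 0.1941, 0.0023], 'score': 0.95}
```

```bash
python3 - <<'E'
from h import *
f=env.grab_frame("top")
w=onz(f,[[125,178],[208,175],[211,285],[125,283]],.045);print(w.round(3),w.mean(0))
c=[0.507,-0.0066]
env.goto([*c,.2],[180,0,-104.2])
print("hit",env.move_straight([*c,.114],rate=.06,force_limit=6))
s=env.read_state();print(s["position"],s["tool_rot"],s["force"])
env.gripper_to(0.0,25);env.dwell(.2)
s=env.read_state();print(s["opening"]*87,s["finger_force"],s["force"],s["wrist_torque"],s["clock"],s["joint_positions"].round(1))
E
```

```text
[[0.635 0.253 0.045]
 [0.62  0.12  0.045]
 [0.444 0.134 0.045]
 [0.465 0.266 0.045]] [0.54106891 0.1930027  0.045     ]
hit False
[ 0.50730479 -0.00654747  0.11438595] [-1.79953117e+02  2.36801626e-02 -1.04198725e+02] [0.1011414  0.3924444  0.18055296]
0.46779819215766477 0.0 [-0.28488495  0.25721451  0.34657723] [0.01436019 0.11438382 0.00955873] 10.2917 [ 17.6  15.3 -22.7  -0.  -52.  -31.8]
```

The gripper shut on nothing; I'll look before doing anything else.

```bash
python3 - <<'E'
from h import *
f=env.grab_frame("wrist");g=env.grab_frame("scene")
cv2.imwrite("pics/miss.png",np.hstack([cv2.resize(f["image"],(400,300)),cv2.resize(g["image"][160:310,220:420],(400,300))]))
print(env.read_state()["opening"],env.read_state()["position"])
for t in("tee_cap",):
  for r in env.search_frame(g,t):print(r, proj(g,r["xyz"]))
E
```

```text
0.007741266124112346 [ 0.5070125  -0.00659654  0.11399563]
{'xyz': [0.5218, 0.0023, 0.1109], 'score': 0.86} [[301.45571029 241.05164346]]
{'xyz': [0.6388, 0.0151, 0.0328], 'score': 0.68} [[268.17012039 316.09398731]]
{'xyz': [0.3686, -0.0523, 0.0282], 'score': 0.59} [[325.89401836 206.53735349]]
```

View pics/miss.png

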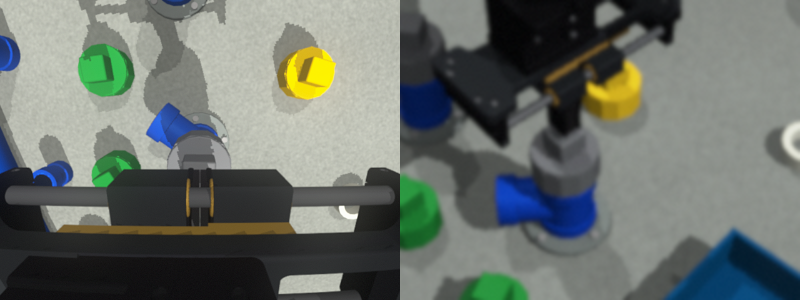

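```bash
python3 - <<'E'
from h import *
f=env.grab_frame("wrist");g=env.grab_frame("scene")
t=env.read_state()["position"]
c=[]
for k,(a,x0,y0) in enumerate(((f,240,200),(g,250,180))):
    w,h=(160,200) if k==0 else (100,125)
    im=cv2.resize(a["image"][y0:y0+h,x0:x0+w],(400,500),interpolation=cv2.INTER_CUBIC);s=400/w
    q=lambda P:tuple(((proj(a,P)[0]-[x0,y0])*s).astype(int))
    for P,col in((t,(0,0,255)),(t+[0,0,.019],(0,255,255)),([.507,-.0066,.134],(255,0,255))): cv2.circle(im,q(P),3,col,-1);print(k,q(P))
    c.append(im)
cv2.imwrite("pics/chk.png",np.hstack(c))
E
```

```text
0 (np.int64(196), np.int64(176))
0 (np.int64(196), np.int64(207))
0 (np.int64(196), np.int64(209))
1 (np.int64(209), np.int64(208))
1 (np.int64(208), np.int64(180))
1 (np.int64(208), np.int64(178))
```

View pics/chk.png

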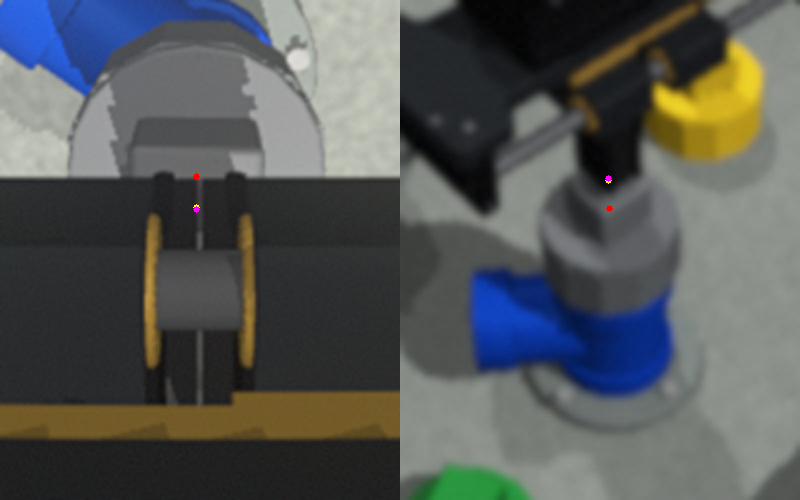

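The cap is untouched. The shut fingertips end at the head-top pixel (608,180), about 19 mm above the reported TCP at (609,208). I'll feel for the head top gently with the shut fingers to calibrate the height.

```bash
python3 - <<'E'
from h import *
t=env.read_state()["position"]
print("hit",env.move_straight([*t[:2],.094],rate=.02,force_limit=3))
s=env.read_state();print(s["position"],s["force"],s["clock"])
env.move_straight([*t[:2],s["position"][2]+.004],rate=.05)
E
```

```text
hit True
[ 0.5071122  -0.00663312  0.10892881] [-0.32029627 -0.11793252  2.9403195 ] 11.0083
```

```bash
python3 - <<'E'
from h import *
t=[.507,-.0066]
env.move_straight([*t,.135],rate=.15)
env.gripper_to(0.7)
print("hit",env.move_straight([*t,.0885],rate=.05,force_limit=4))
s=env.read_state();print(s["position"],s["force"])
env.gripper_to(0.0,25);env.dwell(.2)
s=env.read_state();print(s["opening"]*87,s["finger_force"],s["force"],s["wrist_torque"],s["position"],s["clock"],s["joint_positions"].round(1))
E
```

```text
hit False
[ 0.50733069 -0.00653793  0.08883056] [-0.20733624 -0.03322043 -0.56168746]
27.838451614865463 24.998708367347717 [ 0.54567334 -1.0155496  -0.19683336] [0.01580048 0.04583363 0.0374397 ] [ 0.50708734 -0.00658031  0.08856006] 14.7 [ 17.6  17.1 -24.5  -0.  -48.5 -31.8]
```

Gripped at 27.8 mm, which is the head. Turning +83° anticlockwise with joint 6 in steps, watching the forces.

```bash
python3 - <<'E'
from h import *
j=env.read_state()["joint_positions"].copy();j0=j[5]
for a in(20,42,63,83):
    j[5]=j0+a;env.set_joints(j)
    s=env.read_state();print(a,s["tool_rot"].round(1),s["force"].round(1),s["wrist_torque"].round(2),round(s["opening"]*87,2),s["position"].round(4),round(s["clock"],1))
    if np.linalg.norm(s["force"])>20: print("stop");break
else:
    p=s["position"].copy()
    print("hit",env.move_straight([p[0],p[1],p[2]+.02],rate=.03,force_limit=6))
    s=env.read_state();print(s["force"].round(1),s["wrist_torque"].round(2),s["position"].round(4),round(s["opening"]*87,2),s["clock"])
E
```

```text
20 [180.   -0.  -84.4] [ 1.  -0.3  0.8] [-0.02  0.06  0.03] 27.59 [ 0.5071 -0.0066  0.0886] 15.1
42 [180.    0.  -62.4] [ 0.2 -0.4  0.6] [-0.11  0.12 -0.04] 27.72 [ 0.5071 -0.0066  0.0886] 15.6
63 [180.    0.  -41.4] [-0.3  0.7  0.2] [-0.07  0.17 -0.05] 28.23 [ 0.5071 -0.0066  0.0886] 16.0
83 [180.    0.  -21.5] [-1.1 -0.6  1.1] [-0.17  0.2  -0.04] 28.15 [ 0.5071 -0.0066  0.0886] 16.4
hit False
[-0.2 -0.1 -0.5] [-0.07  0.19 -0.02] [ 0.5069 -0.0066  0.1085] 27.83 17.2667
```

```bash
python3 - <<'E'
from h import *
p=env.read_state()["position"].copy();r=[180,0,-21.5]
print(env.move_straight([p[0],p[1],.175],rate=.12,force_limit=8))
env.move_straight([.541,.193,.175],rate=.15)
f=env.grab_frame("scene");save(f,"carry");env.dwell(.1)
cv2.imwrite("pics/carryc.png",cv2.resize(f["image"][150:400,200:480],(560,500)))
s=env.read_state();print(s["opening"]*87,s["position"],s["force"],s["clock"])
E
```

```text
False
27.63092288057224 [0.5409805  0.19233952 0.17518487] [ 0.89805721 -0.7648887  -0.62100306] 19.6167
```

View pics/carryc.png

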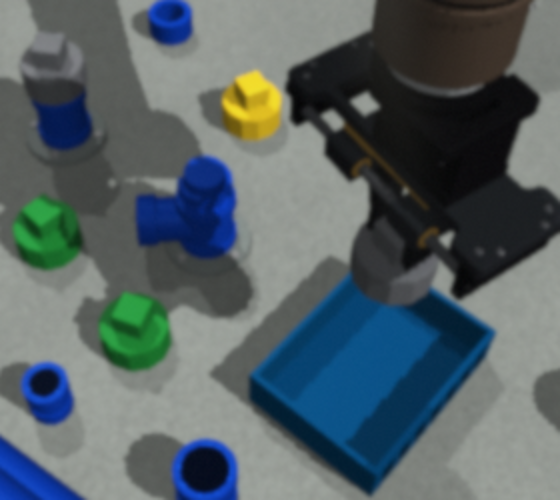

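The cap is held upright at crop (395,265), the tee is open at (205,175), and the straight fitting's cap is still on at (50,65). Lowering into the bin.

```bash
python3 - <<'E'
from h import *
x,y=.541,.193
env.move_straight([x,y,.035],rate=.12,force_limit=10)
print("hit",env.move_straight([x,y,.008],rate=.02,force_limit=3))
s=env.read_state();print(s["position"],s["force"],s["clock"])
if s["position"][2]<.021:
    env.gripper_to(.5);env.dwell(.3)
    print(env.move_straight([x,y,.1],rate=.08,force_limit=6))
    env.move_straight([x,y-.02,.25],rate=.2);env.goto([.46,.0,.33],[180,0,-90])
    f=env.grab_frame("scene");cv2.imwrite("pics/end.png",cv2.resize(f["image"][150:400,180:460],(560,500)))
s=env.read_state();print(s["position"],s["force"],s["opening"],s["clock"])
E
```

```text
hit True
[0.54088997 0.1929748  0.01458277] [-0.31235636  0.25602517  4.64101891] 21.8917
False
[0.46006588 0.00055785 0.3287056 ] [0.59070666 0.24077641 0.25286608] 0.5014771758799709 25.9083
```

View pics/end.png

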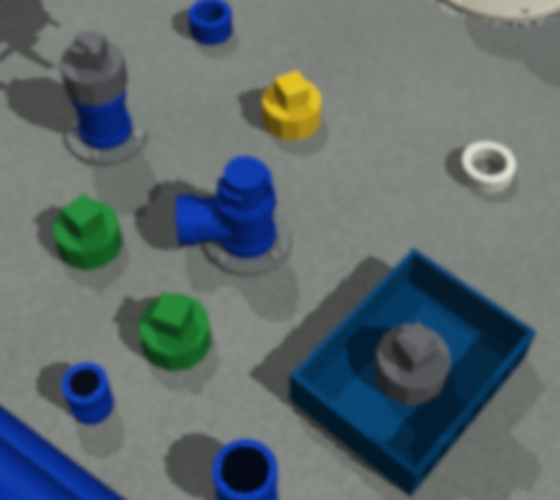

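The cap sits head up on the bin floor at crop (413,362), the tee is open at (246,190), and the plain fitting's cap is in place at (93,70).

```bash
python3 -c "
from workcell import env
print(env.close_job())"
```

```text
the job is handed in; nothing more can be done
None
```

The tee's cap is unscrewed and stands square head up on the bin floor, the plain fitting's cap is untouched, and the job was handed in at about 26 s on the robot's clock (limit 48 s); the first grasp closed just above the head and was redone lower.

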